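# Put the packing station's tools back on their own mats

## Robot

A 6-joint arm with a two-finger parallel gripper is mounted at the origin on a cart in front of the work surface, level with it; the furniture and walls round the work are solid. World frame = base frame: x ahead of the robot, y to its left, z up, the work surface at z = 0. Lengths are in m, angles in degrees, forces in N, time in s.
With the tool pointing down it reaches from about 0.275 to 0.85 m from the base axis. Payload 19 kg.
Tool frame: the origin (TCP) lies midway between the tips of the shut fingers; the grasp point (between the pads) lies 19 mm behind it; z points along the fingers, y is the line along which they close (so a half turn about z gives the same grasp; the last joint's range is limited). The gripper opens to 85 mm and grips with 20 to 120 N. Pads are 22 mm wide; open, the fingers measure 114 mm over their backs; the gripper's body (76 mm by 85 mm) begins 54 mm behind the grasp point. The pads swing forward as they close: fully open they stand 13 mm farther back than shut.
Start: joints at [62.739, 8.623, 82.357, -0, 89.026, -7.678], TCP at [0.193, 0.542, 0.231] pointing down, gripper open.
Joint ranges: [-160.23, 160.23], [-39.13, 120.54], [6.94, 153.29], [-79.49, 259.48], [9.18, 160.14], [-161.06, 161.06]. Speed limits (degrees/s): [108.29, 108.29, 127.2, 172.46, 172.46, 172.46].

## Interface

Orientations are given as a 3x3 rotation matrix whose columns are the frame's x, y, z axes.
In Python, from workcell import ctrl gives the robot as it stands.
- The arm moves only by the tool send_rows, never from a script. Its argument "steps" is a list that holds one entry, the list of rows, each a list of 7 numbers: the turn, a rotation vector about the tool's x, y, z in rad, then the shift along the tool's x, y, z in cm, then the closure, from 0 (fully open) to 1 (shut). In form: [[[ax, ay, az, x, y, z, hand], ...]]. A call has 1 to 10 rows; each row shifts and turns the commanded pose from where the row before left it, along the tool's axes as they then stand; what a row does not reach is not made up. A row lasts 1/10 s, in which the tool goes at most 50 mm and 8.59 degrees, less where a joint would pass 70% of its speed; a pose out of reach is approached as far as the arm can. A call is refused whole if a number of a shift passes 5 or a number of a turn 0.15, either way. A call with a gripper value outside its range is refused whole. The fingers move at their own pace and stop on an object; "newtons" is the grip in N (left out, the last holds). Time passes only in rows, so rows that do not move let the fingers close. It gives the time, the measured TCP pose, the force, the opening and the grip force at its end, in the units of the state.
- ctrl.get_state(): the state, without advancing time (a new reading comes with each control period).
- ctrl.capture(name): name is "scene" or "top" or "wrist"; returns the picture (420x560x3 uint8, red, green, blue); there is no depth.
- ctrl.get_calibration(name): a dict with "fx", "fy", "cx", "cy" (pixels), "dist" ([k1, k2, p1, p2, k3] as OpenCV has them; the pictures are not rectified), "R" (3x3) and "t" (3): a world point X has camera coordinates R X + t. Camera axes: x right, y down, z forward; pixel columns grow to the right and rows downward; lengths in m; the calibration is good to about 2 mm. A picture is of the moment at which its call begins: read the wrist's pose just before it. get_calibration takes no time and is no camera call; for the wrist camera it gives the pose at the moment of the call.
- ctrl.sign_off(): hands the job in; it is judged then, once.
The state is a dict: "clock": time; "qpos": joint angles; "joint_vel": joint speeds; "tau": joint torques, N m; "ee_pos": TCP position; "tool_rot": TCP orientation; "ft_force": force on the tool from outside, world axes, zero at the start; "moment": the same for the moment, N m; "gripper_width": finger opening in m; "gripper_force": force on a finger pad.
Only numpy, scipy, OpenCV 4.12 (cv2) and the standard library are available. Lean on these libraries where they do the work, as an engineer would, in place of code of your own. Each camera call takes 0.05 s, during which the arm holds its last target. There are 200 camera calls.

## Task

The three tools on the grey mats of this packing station have been put down on one another's mats. Set each on the mat made for its shape: the timer on the round mat, the label dispenser on the broad oblong mat and the probe thermometer on the long narrow mat, each standing flat in the middle of its mat and the two oblong tools lengthwise along theirs (either way round). There is bare counter to park one on while you exchange them; leave the marker and the pen where they lie.

Things in the scene. Friction and masses are not known exactly. Their poses are not given: they have to be found in the camera images.
- timer_center (a point): Round kitchen timer, upright on the long narrow mat: off-white base 66 mm across and 24 mm high, on it a black dial 42 mm across (does not turn here) up to 39 mm; 120 g. Point: on its axis, 20 mm above the underside; z up. Can be pinched across the dial (fingertips kept above the base, whose top is 4 mm above this point) or across the base.
- dispenser_center (a point): Dark label-tape dispenser on the round mat, 154 mm long (x axis), 58 mm wide (y), 74 mm high, with a thin tab to 101 mm at its +x end; about 550 g. Point: midway along and across, 37 mm above the underside; z up. Upright side walls, 58 mm apart outside, 18 to 70 mm above the underside, run from 28 mm on the -x side to 75 mm on the +x side of the point: pinch across them, 23 mm to the +x side.
- thermometer_center (a point): Probe thermometer lying flat on the broad mat, 216 mm long (x axis): white head 34 mm wide, 18 mm high, 8 to 108 mm to the -x side of the point, then a thin steel needle to the +x end; 60 g. Point: midway along the whole length, 9 mm above the underside; z up. Pinch across the head, 55 mm to the -x side.
- round_mat: Round grey mat, 100 mm in diameter, for the timer. Fixed, in one of three areas (near left, near middle, far between the big trays); which mat is where changes. Origin: centre of its underside, on the counter; its top is 4 mm higher.
- broad_mat: Broad oblong grey mat, 180 mm long (its x axis) by 90 mm (y), for the label dispenser. Fixed, in one of three areas (near left, near middle, far between the big trays); which mat is where changes. Origin: centre of its underside, on the counter; its top is 4 mm higher.
- narrow_mat: Long narrow grey mat, 230 mm long (its x axis) by 56 mm (y), for the probe thermometer. Fixed, in one of three areas (near left, near middle, far between the big trays); which mat is where changes. Origin: centre of its underside, on the counter; its top is 4 mm higher. Half-way between the far mat and the near-middle one the counter is bare for 140 mm.
- marker: Loose white and black marker, 135 mm long (its y axis), 17 mm thick, behind the work: leave alone. Origin at the middle of its underside.
- pen: Loose thin white pen, 145 mm long (its y axis), 11 mm thick, at the near right: leave alone. (The trays beside the work have walls 76 mm high.) Origin at the middle of its underside.

How it is judged (in metres and radians):
At the end, for the whole second after the job is handed in: Timer on the round, dispenser on the broad and thermometer on the narrow mat, each flat (within 7 degrees), its middle within 15 mm of the mat's, the dispenser and thermometer within 11 degrees of the mat's long direction (either way round), released and at rest (horizontal distance between timer_center and round_mat below 0.015 m and z of timer_center in the frame of round_mat below 0.031 m and angle between each of timer_center, dispenser_center, thermometer_center's own z axis and vertical below 0.12 rad and horizontal distance between dispenser_center and broad_mat below 0.015 m and z of dispenser_center in the frame of broad_mat below 0.047 m and angle between the x axis of dispenser_center and the x axis of broad_mat, either way round below 0.2 rad and horizontal distance between thermometer_center and narrow_mat below 0.015 m and z of thermometer_center in the frame of narrow_mat below 0.02 m and angle between the x axis of thermometer_center and the x axis of narrow_mat, either way round below 0.2 rad and linear speed of each of timer, dispenser, thermometer below 0.03 m/s); the robot touches nothing.
It fails at once if the marker is disturbed (moved more than 20 mm) (distance of marker from where it was at the start of the episode above 0.02 m).
It fails at once if the pen is disturbed (moved more than 20 mm) (distance of pen from where it was at the start of the episode above 0.02 m).
It also fails if it takes over 128 s, if anything falls off the work surface, if the arm or the gripper's body presses on something with over 40 N, if the wrist force passes 120 N, or if a joint passes its speed limit or range.

## Working session

There is one attempt and no reset: what is moved stays moved. The work goes in short steps, Python scripts to look and compute and a tool call to move; the robot and the scene stay as the last step left them, time stands still between calls to the robot, and variables do not carry over. Pictures are saved under pics/ and viewed, at most 14 in all, crops included, and the job is handed in when it is done.

Besides the shell and the picture viewer there is one more tool, called after "Call:" as name(argument=value, ...), one argument or row to a line, values as JSON. send_rows: Moves the arm, as the interface text tells. Its arguments: {"type":"object","properties":{"steps":{"type":"array","items":{"type":"array","items":{"type":"array","items":{"type":"number"}}}},"newtons":{"type":"number"}},"required":["steps"]}

```bash
mkdir -p pics; ls; python3 - <<'E'
from workcell import ctrl
import cv2,numpy as np
s=ctrl.get_state(); print(s)
for n in("top","scene"):
    im=ctrl.capture(n); cv2.imwrite(f"pics/{n}0.png",im[...,::-1]); c=ctrl.get_calibration(n); print(n,c)
E
```

```text
pics
{'clock': 0.0, 'qpos': array([ 6.27388552e+01,  8.65034415e+00,  8.23925492e+01,  1.48070016e-03,
        8.90267761e+01, -7.67772328e+00]), 'joint_vel': array([-0.00090994,  0.05825978, -0.06542355, -0.11117598, -0.06728304,
       -0.11626314]), 'tau': array([ 2.07949495e-03, -7.13037944e+01, -5.70887303e+01,  2.89279396e-04,
        8.55361082e-03,  8.16783040e-05]), 'ee_pos': array([0.19262535, 0.54151322, 0.23068546]), 'tool_rot': array([[-9.42154269e-01,  3.35179052e-01, -5.79937055e-04],
       [ 3.35179501e-01,  9.42153681e-01, -1.06906745e-03],
       [ 1.88060818e-04, -1.20160947e-03, -9.99999260e-01]]), 'ft_force': array([ 0.15945301, -0.22455686, -0.01831152]), 'moment': array([-0.04751637,  0.0389077 ,  0.01582728]), 'gripper_force': 0.0, 'gripper_width': 0.08556255779144406}
top {'fx': 474.78156637465923, 'fy': 474.78156637465923, 'cx': 280.8658106328484, 'cy': 202.92180088788893, 'dist': array([-0.06682214,  0.        ,  0.        ,  0.        ,  0.        ]), 'R': array([[ 0.00171399, -0.99994712,  0.01013995],
       [-0.98139165, -0.00362898, -0.19198247],
       [ 0.19200911, -0.00962221, -0.98134597]]), 't': array([0.04245279, 0.60513011, 0.97654438])}
scene {'fx': 383.28310432759594, 'fy': 383.28310432759594, 'cx': 278.03950403114425, 'cy': 201.64755090496877, 'dist': array([0.00305234, 0.        , 0.        , 0.        , 0.        ]), 'R': array([[ 0.78683754, -0.61690858,  0.01762081],
       [-0.44765596, -0.59015274, -0.67180643],
       [ 0.42484212,  0.52071446, -0.74051713]]), 't': array([-0.44265477,  0.33000894,  0.70855326])}
```

View pics/top0.png

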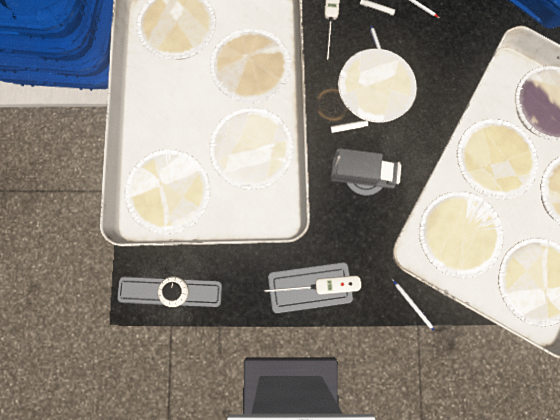

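View pics/scene0.png

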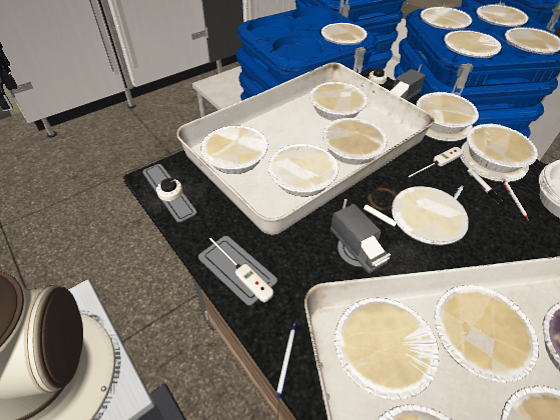

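```bash
cat > h.py <<'E'
from workcell import ctrl
import cv2,numpy as np
def cal(n):
    c=ctrl.get_calibration(n); K=np.array([[c['fx'],0,c['cx']],[0,c['fy'],c['cy']],[0,0,1]]); return K,np.array(c['dist']),np.array(c['R']),np.array(c['t'])
def ray(px,z,c):
    K,d,R,t=c
    p=cv2.undistortPoints(np.array(px,float).reshape(-1,1,2),K,d)[:,0]
    v=np.c_[p,np.ones(len(p))]@R; o=-R.T@t
    return o+v*((z-o[2])/v[:,2])[:,None]
def proj(X,c):
    K,d,R,t=c
    return cv2.projectPoints(np.array(X,float).reshape(-1,3),cv2.Rodrigues(R)[0],t,K,d)[0][:,0]
def rect(im,c,z,x0,x1,y0,y1,mm=1.0):
    "metric picture: row 0 = x1, col 0 = y1"
    xs=np.arange(x1,x0,-mm/1000); ys=np.arange(y1,y0,-mm/1000)
    Y,X=np.meshgrid(ys,xs); m=proj(np.dstack([X,Y,np.full_like(X,z)]),c).astype(np.float32).reshape(*X.shape,2)
    return cv2.remap(im,m[...,0],m[...,1],cv2.INTER_LINEAR)
E
python3 - <<'E'
from h import *
c=cal("top"); im=cv2.imread("pics/top0.png")
r=rect(im,c,.004,.2,.65,-.3,.4); cv2.imwrite("pics/r0.png",r)
hsv=cv2.cvtColor(im,cv2.COLOR_BGR2HSV)
for p in [(135,290),(200,293),(285,302),(360,190),(150,260),(340,165),(312,291),(171,291)]: print(p,im[p[1],p[0]],hsv[p[1],p[0]])
E
```

```text
(135, 290) [152 152 154] [  0   3 154]
(200, 293) [152 157 157] [ 30   8 157]
(285, 302) [156 158 158] [ 30   3 158]
(360, 190) [153 155 155] [ 30   3 155]
(150, 260) [55 58 62] [13 29 62]
(340, 165) [116 120 121] [ 24  11 121]
(312, 291) [158 160 161] [ 20   5 161]
(171, 291) [62 62 67] [ 0 19 67]
```

View pics/r0.png

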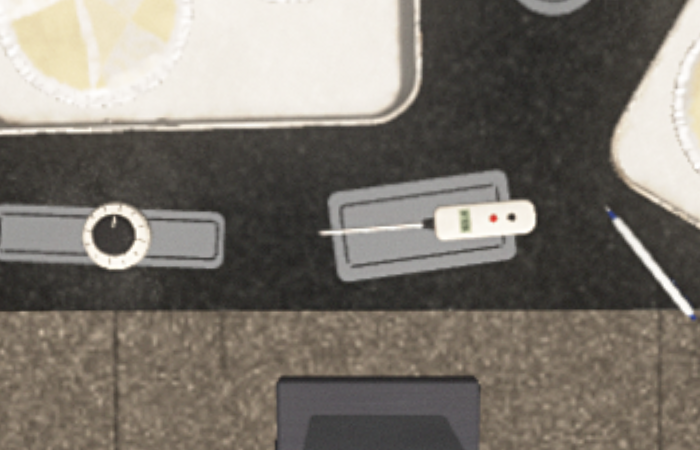

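```bash
python3 - <<'E'
from h import *
c=cal("top"); im=cv2.imread("pics/top0.png")
hsv=cv2.cvtColor(im,cv2.COLOR_BGR2HSV)
def comp(mask,seed):
    n,l=cv2.connectedComponents(mask); 
    return (l==l[seed[1],seed[0]]).astype(np.uint8)
def hull(m,z):
    q=cv2.findContours(m,cv2.RETR_EXTERNAL,cv2.CHAIN_APPROX_NONE)[0]; q=max(q,key=cv2.contourArea)
    return ray(q[:,0],z,c)[:,:2]
def mar(P,n):
    r=cv2.minAreaRect((P*1000).astype(np.float32)); (w,h),a=r[1],r[2]
    if w<h: a-=90
    print(n,np.round(r[0],1),np.round(r[1],1),"long axis deg from +x",round(a%180,1))
g=((hsv[...,2]>105)&(hsv[...,2]<190)&(hsv[...,1]<30)).astype(np.uint8)
def box(m,x0,y0,x1,y1):
    o=np.zeros_like(m); o[y0:y1,x0:x1]=m[y0:y1,x0:x1]; return o
k=np.ones((3,3),np.uint8)
nm=cv2.morphologyEx(box(g,113,270,226,312),cv2.MORPH_CLOSE,k)
bm=box(((hsv[...,2]>100)&(hsv[...,1]<40)).astype(np.uint8),262,258,362,317)
ys,xs=np.nonzero(nm); mar(ray(np.c_[xs,ys],.004,c)[:,:2],"narrow(raw)")
mar(hull(cv2.morphologyEx(nm,cv2.MORPH_OPEN,k),.004),"narrow")
w=((hsv[...,2]>205)).astype(np.uint8)
b2=cv2.morphologyEx(box(g,262,258,362,317),cv2.MORPH_CLOSE,np.ones((5,5)))
b2=cv2.morphologyEx(b2,cv2.MORPH_OPEN,k); mar(hull(b2,.004),"broad")
th=cv2.morphologyEx(box(w,312,270,370,305),cv2.MORPH_CLOSE,k); th=cv2.morphologyEx(th,cv2.MORPH_OPEN,k)
mar(hull(th,.016),"head")
ti=box(w,155,272,192,312); P=hull(cv2.morphologyEx(ti,cv2.MORPH_CLOSE,k),.027); print("timer base",cv2.minEnclosingCircle((P*1000).astype(np.float32)))
di=box((hsv[...,2]<90).astype(np.uint8),163,280,183,304); ys,xs=np.nonzero(di); print("dial",ray([[ (xs.min()+xs.max())/2,(ys.min()+ys.max())/2]],.043,c), xs.max()-xs.min(),ys.max()-ys.min())
big=np.vstack([cv2.resize(im[130:210,320:420],None,fx=4,fy=4,interpolation=cv2.INTER_CUBIC)])
s=cv2.imread("pics/scene0.png"); big2=cv2.resize(s[195:280,320:420],None,fx=4,fy=4,interpolation=cv2.INTER_CUBIC)
o=np.zeros((340,800,3),np.uint8); o[:320,:400]=big; o[:,400:]=big2; cv2.imwrite("pics/disp.png",o)
E
```

```text
narrow(raw) [413.9 291.8] [230.7  56.6] long axis deg from +x 87.8
narrow [416.3 357.4] [99.4 56.6] long axis deg from +x 88.0
broad [424.4 -21. ] [ 90.6 181.6] long axis deg from +x 97.7
head [429.7 -83.1] [32.6 98.2] long axis deg from +x 94.9
timer base ((412.97247314453125, 279.4372863769531), 32.37567901611328)
dial [[0.41591332 0.27800238 0.043     ]] 17 17
```

View pics/disp.png

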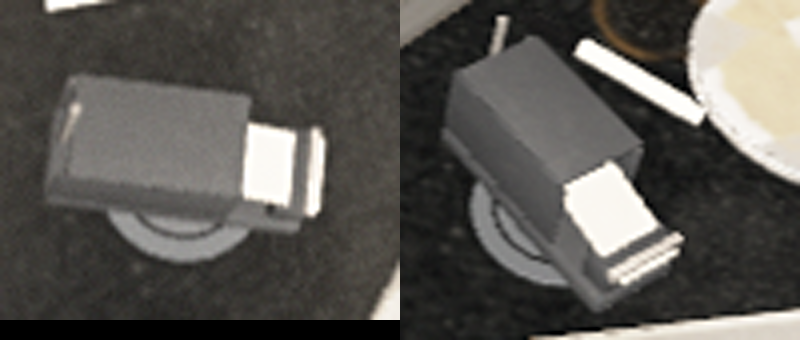

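Sizes fit: narrow mat (414,292) at 87.8°, broad mat (424,-21) at 97.7°, thermometer head (430,-83) at 94.9°, and timer (~414,279). In the crop the dispenser box is at left. Its thin tab rises at the left (+y) end, so its +x points to +y. The round mat shows as an arc below it.

```bash
python3 - <<'E'
from h import *
from scipy.optimize import least_squares
c=cal("top"); im=cv2.imread("pics/top0.png"); cs=cal("scene")
px=lambda L:[(320+a/4-.4,130+b/4-.4) for a,b in L]
T=ray(px([(78,75),(250,95),(245,200),(68,190)]),.076,c); print("top face mm",np.round(T*1000))
S=ray([(320+(a-400)/4-.4,195+b/4-.4) for a,b in[(532,37),(642,148),(562,185),(448,75)]],.076,cs); print("scene top face",np.round(S*1000))
A=px([(110,213),(125,238),(150,255),(183,263),(215,257),(240,240),(252,228)]); P=ray(A,.002,c)[:,:2]
f=least_squares(lambda q:np.hypot(*(P-q).T)-.05,[.6,-.13]); print("round",f.x,np.round(f.fun*1000,1))
print("marker",ray([(332,129),(368,124)],.01,c).round(3)[:,:2], "pen",ray([(394,281),(432,327)],.005,c).round(3)[:,:2])
E
```

```text
top face mm [[ 724.  -84.   76.]
 [ 714. -178.   76.]
 [ 654. -173.   76.]
 [ 659.  -77.   76.]]
scene top face [[ 722.  -84.   76.]
 [ 711. -180.   76.]
 [ 656. -171.   76.]
 [ 661.  -75.   76.]]
round [ 0.60483866 -0.1491424 ] [ 20.8   3.8 -12.  -20.  -10.    7.1  17.4]
marker [[ 0.793 -0.077]
 [ 0.806 -0.163]] pen [[ 0.438 -0.21 ]
 [ 0.337 -0.292]]
```

Call:
send_rows(
  steps=[
    [[0, 0, 0.1365, 0, 0, 0, 0], [0, 0, 0.1365, 0, 0, 0, 0], [0, 0, 0.1365, 0, 0, 0, 0], [0, 0, 0.1365, 0, 0, 0, 0], [0, 0, 0.1365, 0, 0, 0, 0], [0, 0, 0.1365, 0, 0, 0, 0], [0, 0, 0.1365, 0, 0, 0, 0], [0, 0, 0.1365, 0, 0, 0, 0], [0, 0, 0.1365, 0, 0, 0, 0], [0, 0, 0, 0, 0, 0, 0]],
  ],
  newtons=40,
)

```text
clock: 1.1
ee_pos: [0.1927, 0.5416, 0.231]
tool_rot: [[0.002, 1.0, -0.0], [1.0, -0.002, -0.001], [-0.001, -0.0, -1.0]]
ft_force: [-0.3, 0.2, 0.2]
gripper_width: 0.0851
gripper_force: 0.0
```

Call:
send_rows(
  steps=[
    [[0, 0, 0, -2.92, 2.46, 0.8, 0], [0, 0, 0, -2.92, 2.46, 0.8, 0], [0, 0, 0, -2.92, 2.46, 0.8, 0], [0, 0, 0, -2.92, 2.46, 0.8, 0], [0, 0, 0, -2.92, 2.46, 0.8, 0], [0, 0, 0, -2.92, 2.46, 0.8, 0], [0, 0, 0, -2.92, 2.46, 0.8, 0], [0, 0, 0, -2.92, 2.46, 0.8, 0], [0, 0, 0, -2.92, 2.46, 0.8, 0], [0, 0, 0, 0, 0, 0, 0]],
  ],
)

```text
clock: 2.1
ee_pos: [0.416, 0.276, 0.1581]
tool_rot: [[-0.002, 1.0, -0.001], [1.0, 0.002, -0.002], [-0.002, -0.001, -1.0]]
ft_force: [-0.9, -0.3, 0.0]
gripper_width: 0.0853
gripper_force: 0.0
```

```bash
python3 - <<'E'
from h import *
s=ctrl.get_state(); print(s['ee_pos'],s['tool_rot'].round(3).tolist())
c=cal("wrist"); im=ctrl.capture("wrist"); cv2.imwrite("pics/w1.png",im[...,::-1]); print(c[2].round(3),-c[2].T@c[3],c[0])
for p in[(.414,.279,.043),(.414,.279,.028),(.414,.292,.004)]: print(proj([p],c))
E
```

```text
[0.41603814 0.27595041 0.15809842] [[-0.002, 1.0, -0.001], [1.0, 0.002, -0.002], [-0.002, -0.001, -1.0]]
[[ 1.     0.001 -0.001]
 [ 0.001 -0.957  0.291]
 [-0.    -0.291 -0.957]] [0.41510597 0.34978853 0.3000947 ] [[293.96553644   0.         277.01193938]
 [  0.         293.96553644 203.99622353]
 [  0.           0.           1.        ]]
[[275.88818139 196.24525111]]
[[275.95583858 192.07746708]]
[[276.05335633 173.82788723]]
```

View pics/w1.png

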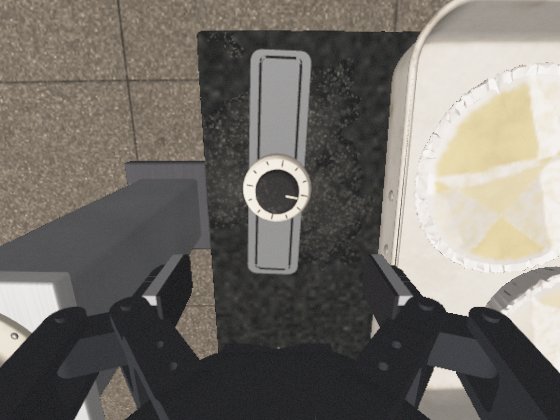

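Wrist view: timer at about (277,188) on the narrow mat, with clear counter to either side and the tray wall well right of the finger line.

```bash
python3 - <<'E'
from h import *
c=cal("wrist"); im=cv2.imread("pics/w1.png"); h=cv2.cvtColor(im,cv2.COLOR_BGR2HSV)
def box(m,x0,y0,x1,y1):
    m=m.astype(np.uint8); o=np.zeros_like(m); o[y0:y1,x0:x1]=m[y0:y1,x0:x1]; return o
d=box(h[...,2]<100,258,170,298,212); n,l,st,ce=cv2.connectedComponentsWithStats(d); i=1+st[1:,4].argmax(); print("dial",st[i],ray([[st[i][0]+st[i][2]/2-.5,st[i][1]+st[i][3]/2-.5]],.043,c))
w=box((h[...,2]>200),235,145,320,230); w=cv2.morphologyEx(w,cv2.MORPH_OPEN,np.ones((3,3))); q=max(cv2.findContours(w,0,1)[0],key=cv2.contourArea); P=ray(q[:,0],.027,c)[:,:2].astype(np.float32); print("base",cv2.minEnclosingCircle(P))
g=box((h[...,2]>120)&(h[...,2]<195)&(h[...,1]<30),240,40,318,280); g=cv2.morphologyEx(g,cv2.MORPH_OPEN,np.ones((3,3))); ys,xs=np.nonzero(g); print("mat",cv2.minAreaRect(ray(np.c_[xs,ys],.004,c)[:,:2].astype(np.float32)))
E
```

```text
dial [ 258  170   40   42 1399] [[0.41449204 0.28582964 0.043     ]]
base ((0.41207781434059143, 0.28282400965690613), 0.031768087297677994)
mat ((0.4130283296108246, 0.2941620647907257), (0.2295110523700714, 0.056019291281700134), 87.7479476928711)
```

Call:
send_rows(
  steps=[
    [[0, 0, 0, 0.2, -0.15, 2.5, 0], [0, 0, 0, 0, 0, 3, 0], [0, 0, 0, 0, 0, 3, 0], [0, 0, 0, 0, 0, 2, 0], [0, 0, 0, 0, 0, 1, 0], [0, 0, 0, 0, 0, 0, 0], [0, 0, 0, 0, 0, 0, 0]],
  ],
)

```text
clock: 2.85
ee_pos: [0.413, 0.2815, 0.0452]
tool_rot: [[-0.002, 1.0, 0.001], [1.0, 0.002, 0.0], [0.0, 0.001, -1.0]]
ft_force: [-0.1, 0.7, 0.0]
gripper_width: 0.0854
gripper_force: 0.0
```

Lag only; the commanded pose is met after settling. Descend and grip the base.

Call:
send_rows(
  steps=[
    [[0, 0, 0, 0, 0, 2, 0], [0, 0, 0, 0, 0, 1.5, 0], [0, 0, 0, 0, 0, 0.9, 0], [0, 0, 0, 0, 0, 0, 0.3], [0, 0, 0, 0, 0, 0, 0.5], [0, 0, 0, 0, 0, 0, 0.5], [0, 0, 0, 0, 0, 0, 0.5], [0, 0, 0, 0, 0, 0, 0.5]],
  ],
  newtons=40,
)

```text
clock: 3.65
ee_pos: [0.4133, 0.2813, 0.0013]
tool_rot: [[-0.001, 1.0, 0.001], [1.0, 0.001, 0.001], [0.001, 0.001, -1.0]]
ft_force: [-1.6, -0.1, 7.4]
gripper_width: 0.0644
gripper_force: 45.1
```

Call:
send_rows(
  steps=[
    [[0, 0, 0, 0, 0, -1, 0.5], [0, 0, 0, 0, 0, -3, 0.5], [0, 0, 0, 0, 0, -3.5, 0.5], [0, 0, 0, -2, 0, -3.5, 0.5], [0, 0, 0, -3, 0, 0, 0.5], [0, 0, 0, -3, 0, 0, 0.5], [0, 0, 0, -4, 1.37, 0, 0.5], [0, 0, 0, -4, 1.37, 0, 0.5], [0, 0, 0, -4, 1.37, 0, 0.5], [0, 0, 0, -4, 1.37, 0, 0.5]],
  ],
)

```text
clock: 4.65
ee_pos: [0.4679, 0.0393, 0.1114]
tool_rot: [[-0.001, 1.0, 0.001], [1.0, 0.001, -0.0], [-0.0, 0.001, -1.0]]
ft_force: [2.0, -0.1, -1.1]
gripper_width: 0.0649
gripper_force: 45.2
```

Call:
send_rows(
  steps=[
    [[0, 0, 0, -4, 2.74, 0, 0.5], [0, 0, 0, -4, 2.74, 0, 0.5], [0, 0, 0, -3, 2.74, 0, 0.5], [0, 0, 0, -1.6, 0, 3, 0.5], [0, 0, 0, 0, 0, 3, 0.5], [0, 0, 0, 0, 0, 2, 0.5], [0, 0, 0, 0, 0, 1.2, 0.5], [0, 0, 0, 0, 0, 0, 0.5], [0, 0, 0, 0, 0, 0, 0.5]],
  ],
)

```text
clock: 5.55
ee_pos: [0.5504, -0.085, 0.0195]
tool_rot: [[-0.001, 1.0, 0.001], [1.0, 0.001, -0.0], [-0.0, 0.001, -1.0]]
ft_force: [0.8, -0.3, -0.1]
gripper_width: 0.0652
gripper_force: 45.2
```

Call:
send_rows(
  steps=[
    [[0, 0, 0, 0, 0, 1, 0.5], [0, 0, 0, 0, 0, 0.8, 0.5], [0, 0, 0, 0, 0, 0.35, 0.5], [0, 0, 0, 0, 0, 0, 0.5], [0, 0, 0, 0, 0, 0, 0], [0, 0, 0, 0, 0, 0, 0], [0, 0, 0, 0, 0, 0, 0], [0, 0, 0, 0, 0, -2, 0], [0, 0, 0, 0, 0, -4, 0], [0, 0, 0, 0, 0, -4, 0]],
  ],
)

```text
clock: 6.55
ee_pos: [0.5494, -0.0848, 0.0975]
tool_rot: [[-0.0, 1.0, -0.002], [1.0, 0.0, 0.0], [0.0, -0.002, -1.0]]
ft_force: [0.5, -0.2, 1.0]
gripper_width: 0.0853
gripper_force: 0.0
```

Call:
send_rows(
  steps=[
    [[0, 0, 0, 0.1, -3, 0, 0], [0, 0, 0, 0.1, -3, 0, 0], [0, 0, 0, 0.1, -3, 0, 0], [0, 0, 0, 0.1, -3, 0, 0], [0, 0, -0.0855, 0, 0, 3, 0], [0, 0, 0, 0, 0, 2, 0], [0, 0, 0, 0, 0, 0, 0], [0, 0, 0, 0, 0, 0, 0]],
  ],
)

```text
clock: 7.35
ee_pos: [0.4301, -0.081, 0.0473]
tool_rot: [[-0.085, 0.996, -0.0], [0.996, 0.085, 0.0], [0.0, -0.0, -1.0]]
ft_force: [-0.0, 0.6, -0.2]
gripper_width: 0.0848
gripper_force: 0.0
```

```bash
python3 - <<'E'
from h import *
s=ctrl.get_state(); print(s['ee_pos'])
c=cal("wrist"); im=ctrl.capture("wrist"); cv2.imwrite("pics/w2.png",im[...,::-1])
print(proj([(.430,-.083,.022),(.425,-.025,.013),(.424,-.021,.004)],c).round())
E
```

```text
[ 0.43009562 -0.08104721  0.04728116]
[[278. 243.]
 [278. 146.]
 [277. 138.]]
```

View pics/w2.png

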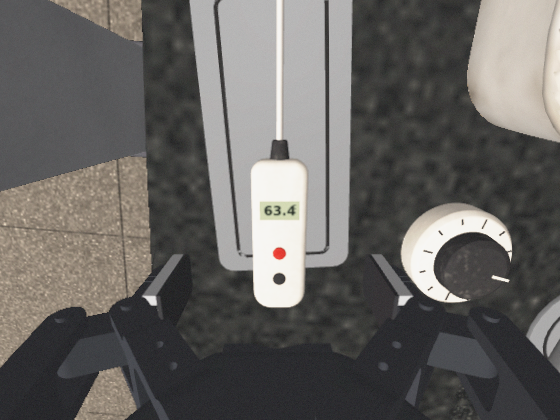

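```bash
python3 - <<'E'
from h import *
c=cal("wrist")
for z in(.013,.022): print(ray([(279,307),(279,158),(279,140),(252,220),(306,220)],z,c).round(4).tolist())
E
```

```text
[[0.4357, -0.1366, 0.013], [0.4266, -0.0322, 0.013], [0.4257, -0.0216, 0.013], [0.4128, -0.0731, 0.013], [0.4472, -0.0701, 0.013]]
[[0.4351, -0.13, 0.022], [0.4264, -0.031, 0.022], [0.4255, -0.0209, 0.022], [0.4134, -0.0697, 0.022], [0.446, -0.067, 0.022]]
```

Call:
send_rows(
  steps=[
    [[0, 0, 0, 0, 0, 2, 0], [0, 0, 0, 0, 0, 1.5, 0], [0, 0, 0, 0, 0, 0.5, 0], [0, 0, 0, 0, 0, 0, 0.4], [0, 0, 0, 0, 0, 0, 0.8], [0, 0, 0, 0, 0, 0, 0.8], [0, 0, 0, 0, 0, 0, 0.8], [0, 0, 0, 0, 0, 0, 0.8], [0, 0, 0, 0, 0, 0, 0.8]],
  ],
  newtons=40,
)

```text
clock: 8.3
ee_pos: [0.4303, -0.0811, 0.0077]
tool_rot: [[-0.086, 0.996, 0.001], [0.996, 0.086, -0.001], [-0.001, 0.001, -1.0]]
ft_force: [-3.6, 0.5, 10.0]
gripper_width: 0.0326
gripper_force: 39.0
```

Call:
send_rows(
  steps=[
    [[0, 0, 0, 0, 0, -2, 0.8], [0, 0, 0, 0, 0, -3, 0.8], [0, 0, 0.124, 0, 0, 0, 0.8], [0, 0, 0, 3, -0.3, 0, 0.8], [0, 0, 0, 4, -0.4, 0, 0.8], [0, 0, 0, 4, -0.4, 0, 0.8], [0, 0, 0, 4, -0.4, 0, 0.8], [0, 0, 0, 4, -0.4, 0, 0.8], [0, 0, 0, 4, -0.4, 0, 0.8], [0, 0, 0, 4, -0.4, 0, 0.8]],
  ],
)

```text
clock: 9.3
ee_pos: [0.413, 0.1916, 0.0573]
tool_rot: [[0.038, 0.999, 0.001], [0.999, -0.038, 0.0], [0.0, 0.001, -1.0]]
ft_force: [0.8, -0.8, -0.7]
gripper_width: 0.0323
gripper_force: 40.7
```

Call:
send_rows(
  steps=[
    [[0, 0, 0, 3.2, -0.3, 0, 0.8], [0, 0, 0, 1.5, -0.12, 0, 0.8], [0, 0, 0, 0, 0, 1.5, 0.8], [0, 0, 0, 0, 0, 1, 0.8], [0, 0, 0, 0, 0, 0, 0.8], [0, 0, 0, 0, 0, 0, 0.8]],
  ],
)

```text
clock: 9.9
ee_pos: [0.4109, 0.2366, 0.032]
tool_rot: [[0.039, 0.999, -0.0], [0.999, -0.039, -0.0], [-0.0, -0.0, -1.0]]
ft_force: [-0.3, -0.1, -0.3]
gripper_width: 0.0321
gripper_force: 40.7
```

```bash
python3 - <<'E'
from h import *
s=ctrl.get_state(); print(s['ee_pos'],s['tool_rot'].round(3).tolist())
c=cal("wrist"); im=ctrl.capture("wrist"); cv2.imwrite("pics/w3.png",im[...,::-1])
E
```

```text
[0.41088267 0.23662541 0.03198146] [[0.039, 0.999, -0.0], [0.999, -0.039, -0.0], [-0.0, -0.0, -1.0]]
```

View pics/w3.png

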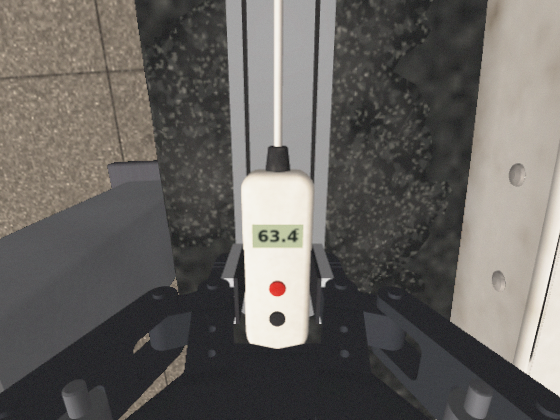

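Thermometer hangs straight along the mat, with its axis at column 278 and the mat centre at about 281. Lower and release.

Call:
send_rows(
  steps=[
    [[0, 0, 0, 0, 0, 1.5, 0.8], [0, 0, 0, 0, 0, 0.7, 0.8], [0, 0, 0, 0, 0, 0.25, 0.8], [0, 0, 0, 0, 0, 0, 0.6], [0, 0, 0, 0, 0, 0, 0.3], [0, 0, 0, 0, 0, 0, 0], [0, 0, 0, 0, 0, 0, 0], [0, 0, 0, 0, 0, -3, 0], [0, 0, 0, 0, 0, -4, 0], [0, 0, 0, 0, 0, -4, 0]],
  ],
)

```text
clock: 10.95
ee_pos: [0.4104, 0.2368, 0.1186]
tool_rot: [[0.038, 0.999, -0.001], [0.999, -0.038, -0.0], [-0.0, -0.001, -1.0]]
ft_force: [0.8, 0.6, -0.8]
gripper_width: 0.0854
gripper_force: 0.0
```

Call:
send_rows(
  steps=[
    [[0, 0, 0, 0, 0, -4, 0], [0, 0, 0, 0, 0, -4.3, 0], [0, 0, 0, -3.5, 2.9, 0, 0], [0, 0, 0, -3.5, 2.9, 0, 0], [0, 0, 0, -3.5, 2.9, 0, 0], [0, 0, 0, -3.5, 2.9, 0, 0], [0, 0, 0, -3.5, 2.9, 0, 0], [0, 0, 0, -3.5, 2.9, 0, 0], [0, 0, 0, -3.5, 2.9, 0, 0], [0, 0, 0, -3.5, 2.9, 0, 0]],
  ],
)

```text
clock: 11.95
ee_pos: [0.6329, -0.0534, 0.2003]
tool_rot: [[0.038, 0.999, -0.0], [0.999, -0.038, -0.0], [-0.0, -0.0, -1.0]]
ft_force: [0.7, 0.4, 1.0]
gripper_width: 0.0853
gripper_force: 0.0
```

Call:
send_rows(
  steps=[
    [[0, 0, 0, -3.5, 2.9, 0, 0], [0, 0, 0, -3.5, 2.9, 0, 0], [0, 0, 0, 0, 0, 0, 0], [0, 0, 0, 0, 0, 0, 0]],
  ],
)

```text
clock: 12.35
ee_pos: [0.6873, -0.1245, 0.1993]
tool_rot: [[0.039, 0.999, -0.001], [0.999, -0.039, 0.0], [0.0, -0.001, -1.0]]
ft_force: [-0.6, 1.2, 0.8]
gripper_width: 0.0858
gripper_force: 0.0
```

```bash
python3 - <<'E'
from h import *
s=ctrl.get_state(); print(s['ee_pos'],s['tool_rot'].round(3).tolist())
c=cal("wrist"); im=ctrl.capture("wrist"); cv2.imwrite("pics/w4.png",im[...,::-1])
print(proj([(.688,-.128,.078)],c))
E
```

```text
[ 0.68734636 -0.12450194  0.19929593] [[0.039, 0.999, -0.001], [0.999, -0.039, 0.0], [0.0, -0.001, -1.0]]
[[278.99578844 201.42621803]]
```

View pics/w4.png

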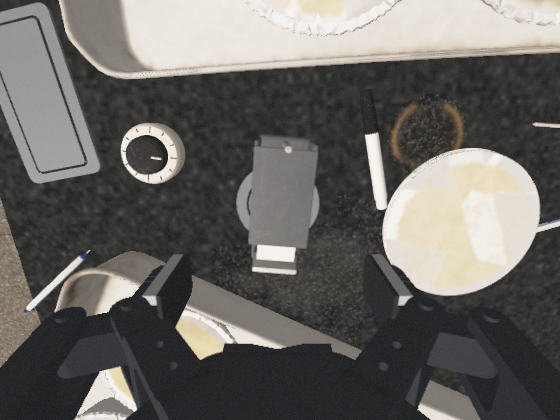

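Wrist view: box top corners at about (255,148), (317,152), (309,247), (249,243). The round mat shows on both sides (columns 237–320). The marker at (367–382, 90–208) lies beyond the right finger.

```bash
python3 - <<'E'
from h import *
from scipy.optimize import least_squares
c=cal("wrist"); im=cv2.imread("pics/w4.png"); h=cv2.cvtColor(im,cv2.COLOR_BGR2HSV)
B=ray([(255,148),(317,152),(309,247),(249,243)],.076,c); print(B.round(3).tolist(),B.mean(0))
print("marker",ray([(366,90),(382,208)],.01,c).round(3).tolist())
m=((h[...,2]>125)&(h[...,2]<195)&(h[...,1]<30)).astype(np.uint8)
P=[]
for v in range(180,235,3):
    l=np.nonzero(m[v,225:252])[0]; r=np.nonzero(m[v,308:330])[0]
    if len(l)>2: P.append((225+l[0],v))
    if len(r)>2: P.append((308+r[-1],v))
print(P); Q=ray(P,.003,c)[:,:2]; f=least_squares(lambda q:np.hypot(*(Q-q).T)-.05,[.68,-.15],loss='soft_l1',f_scale=.001); print("round",f.x,np.abs(np.hypot(*(Q-f.x).T)-.05).round(4))
E
```

```text
[[0.668, -0.077, 0.076], [0.724, -0.083, 0.076], [0.716, -0.176, 0.076], [0.657, -0.169, 0.076]] [ 0.69105593 -0.12637202  0.076     ]
marker [[0.784, -0.027, 0.01], [0.81, -0.16, 0.01]]
[(np.int64(244), 180), (np.int64(242), 183), (np.int64(241), 186), (np.int64(239), 189), (np.int64(238), 192), (np.int64(316), 192), (np.int64(238), 195), (np.int64(317), 195), (np.int64(237), 198), (np.int64(318), 198), (np.int64(237), 201), (np.int64(318), 201), (np.int64(237), 204), (np.int64(318), 204), (np.int64(237), 207), (np.int64(318), 207), (np.int64(238), 210), (np.int64(317), 210), (np.int64(238), 213), (np.int64(316), 213), (np.int64(240), 216), (np.int64(316), 216), (np.int64(241), 219), (np.int64(314), 219), (np.int64(243), 222), (np.int64(312), 222), (np.int64(244), 225), (np.int64(247), 228)]
round [ 0.68592245 -0.15129506] [0.0011 0.001  0.0016 0.0007 0.0006 0.0024 0.0014 0.0021 0.0007 0.0014
 0.0009 0.0016 0.0008 0.0015 0.0004 0.0011 0.001  0.0017 0.     0.0019
 0.0011 0.0006 0.0006 0.0013 0.0009 0.0015 0.0002 0.0003]
```

Call:
send_rows(
  steps=[
    [[0, 0, 0.073, 0, 0, 0, 0], [0, 0, 0, -0.27, 0.25, 3, 0], [0, 0, 0, 0, 0, 4, 0], [0, 0, 0, 0, 0, 3, 0], [0, 0, 0, 0, 0, 2.5, 0], [0, 0, 0, 0, 0, 0, 0], [0, 0, 0, 0, 0, 2.5, 0], [0, 0, 0, 0, 0, 1.4, 0], [0, 0, 0, 0, 0, 0, 0]],
  ],
)

```text
clock: 13.3
ee_pos: [0.6888, -0.1261, 0.0356]
tool_rot: [[0.11, 0.994, -0.002], [0.994, -0.11, 0.0], [0.0, -0.002, -1.0]]
ft_force: [-0.6, -0.3, -0.0]
gripper_width: 0.0852
gripper_force: 0.0
```

Call:
send_rows(
  steps=[
    [[0, 0, 0, 0, 0, 0, 0.3], [0, 0, 0, 0, 0, 0, 0.5], [0, 0, 0, 0, 0, 0, 0.6], [0, 0, 0, 0, 0, 0, 0.6], [0, 0, 0, 0, 0, 0, 0.6], [0, 0, 0, 0, 0, 0, 0.6], [0, 0, 0, 0, 0, -1, 0.6], [0, 0, 0, 0, 0, -1, 0.6], [0, 0, 0, 0, 0, 0, 0.6]],
  ],
  newtons=80,
)

```text
clock: 14.2
ee_pos: [0.6902, -0.127, 0.0585]
tool_rot: [[0.111, 0.994, 0.002], [0.994, -0.111, -0.001], [-0.001, 0.003, -1.0]]
ft_force: [0.1, 0.3, -4.5]
gripper_width: 0.0571
gripper_force: 86.6
```

Call:
send_rows(
  steps=[
    [[0, 0, 0, 0, 0, -2, 0.6], [0, 0, 0, 0, 0, -3, 0.6], [0, 0, -0.123, 0, 0, -3, 0.6], [0, 0, -0.123, 0, 0, 0, 0.6], [0, 0, 0, 1, -1.5, 0, 0.6], [0, 0, 0, 2, -3, 0, 0.6], [0, 0, 0, 2, -3, 0, 0.6], [0, 0, 0, 2, -3, 0, 0.6], [0, 0, 0, 2, -3, 0, 0.6], [0, 0, 0, 2, -3, 0, 0.6]],
  ],
)

```text
clock: 15.2
ee_pos: [0.5097, -0.0394, 0.1362]
tool_rot: [[-0.134, 0.991, -0.0], [0.991, 0.134, -0.0], [-0.0, -0.0, -1.0]]
ft_force: [0.2, -0.6, -4.5]
gripper_width: 0.0568
gripper_force: 88.4
```

Call:
send_rows(
  steps=[
    [[0, 0, 0, 2, -3, 0, 0.6], [0, 0, 0, 2, -3, 0, 0.6], [0, 0, 0, 1.4, -2.4, 0, 0.6], [0, 0, 0, 0, 0, 0, 0.6], [0, 0, 0, 0, 0, 3, 0.6], [0, 0, 0, 0, 0, 2, 0.6], [0, 0, 0, 0, 0, 1, 0.6], [0, 0, 0, 0, 0, 0, 0.6], [0, 0, 0, 0, 0, 0, 0.6]],
  ],
)

```text
clock: 16.1
ee_pos: [0.4212, 0.0021, 0.077]
tool_rot: [[-0.135, 0.991, 0.001], [0.991, 0.135, -0.0], [-0.0, 0.001, -1.0]]
ft_force: [0.2, 0.2, -5.2]
gripper_width: 0.057
gripper_force: 88.7
```

```bash
python3 - <<'E'
from h import *
s=ctrl.get_state(); print(s['ee_pos'],s['tool_rot'].round(3).tolist())
c=cal("wrist"); im=ctrl.capture("wrist"); t=ctrl.capture("top"); sc=ctrl.capture("scene")
o=np.zeros((420,760,3),np.uint8); o[:,:560]=im; o[:200,560:]=t[220:420,200:400]; o[220:420,560:]=sc[160:360,150:350]; cv2.imwrite("pics/w5.png",o[...,::-1])
E
```

```text
[0.42118787 0.00209128 0.07703806] [[-0.135, 0.991, 0.001], [0.991, 0.135, -0.0], [-0.0, 0.001, -1.0]]
```

View pics/w5.png

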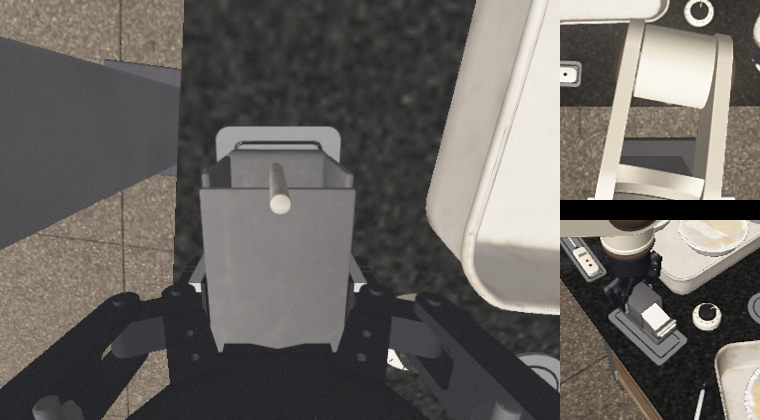

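The dispenser is held square over the broad mat, with the mat's far end visible symmetrically at (217–340, 127). Lower and release.

Call:
send_rows(
  steps=[
    [[0, 0, 0, 0, 0, 2, 0.6], [0, 0, 0, 0, 0, 1.3, 0.6], [0, 0, 0, 0, 0, 0.5, 0.6], [0, 0, 0, 0, 0, 0.3, 0.6], [0, 0, 0, 0, 0, 0, 0.6], [0, 0, 0, 0, 0, 0, 0.6]],
  ],
)

```text
clock: 16.85
ee_pos: [0.4205, 0.0023, 0.0381]
tool_rot: [[-0.135, 0.991, -0.0], [0.991, 0.135, -0.0], [-0.0, -0.0, -1.0]]
ft_force: [-29.4, 4.7, 50.7]
gripper_width: 0.0566
gripper_force: 95.4
```

Call:
send_rows(
  steps=[
    [[0, 0, 0, 0, 0, -0.2, 0.6], [0, 0, 0, 0, 0, 0, 0.6]],
  ],
)

```text
clock: 17.05
ee_pos: [0.4213, 0.0021, 0.0383]
tool_rot: [[-0.135, 0.991, 0.002], [0.991, 0.135, -0.0], [-0.001, 0.002, -1.0]]
ft_force: [0.4, 0.2, -5.6]
gripper_width: 0.0569
gripper_force: 89.0
```

Call:
send_rows(
  steps=[
    [[0, 0, 0, 0, 0, 0.05, 0.6], [0, 0, 0, 0, 0, 0, 0.4], [0, 0, 0, 0, 0, 0, 0], [0, 0, 0, 0, 0, 0, 0], [0, 0, 0, 0, 0, 0, 0], [0, 0, 0, 0, 0, -3, 0], [0, 0, 0, 0, 0, -4, 0], [0, 0, 0, 0, 0, -4, 0], [0, 0, 0, 0, 0, -4, 0]],
  ],
  newtons=40,
)

```text
clock: 17.95
ee_pos: [0.4204, 0.0023, 0.1885]
tool_rot: [[-0.135, 0.991, 0.0], [0.991, 0.135, -0.0], [-0.0, 0.0, -1.0]]
ft_force: [0.3, -1.1, 0.6]
gripper_width: 0.0854
gripper_force: 0.0
```

Call:
send_rows(
  steps=[
    [[0, 0, 0, -2.6, 2.9, 0, 0], [0, 0, 0, -2.6, 2.9, 0, 0], [0, 0, 0, -2.6, 2.9, 0, 0], [0, 0, 0, -2.55, 2.9, 0, 0], [0, 0, 0, 0, 0, 3, 0], [0, 0, 0, 0, 0, 3, 0], [0, 0, 0, 0, 0, 0, 0], [0, 0, 0, 0, 0, 0, 0]],
  ],
)

```text
clock: 18.75
ee_pos: [0.5496, -0.0847, 0.1274]
tool_rot: [[-0.135, 0.991, -0.0], [0.991, 0.135, 0.0], [0.0, -0.0, -1.0]]
ft_force: [-0.1, 0.6, 1.0]
gripper_width: 0.0852
gripper_force: 0.0
```

```bash
python3 - <<'E'
from h import *
s=ctrl.get_state(); print(s['ee_pos'])
c=cal("wrist"); im=ctrl.capture("wrist")[...,::-1]; cv2.imwrite("pics/w6.png",im); cv2.imwrite("pics/top6.png",ctrl.capture("top")[...,::-1]); cv2.imwrite("pics/scene6.png",ctrl.capture("scene")[...,::-1])
h=cv2.cvtColor(im,cv2.COLOR_BGR2HSV); p=proj([(.5495,-.085,.024)],c)[0].astype(int); print(p)
m=np.zeros(h.shape[:2],np.uint8); a=slice(p[1]-60,p[1]+60),slice(p[0]-60,p[0]+60); m[a]=(h[...,2]>195)[a]
m=cv2.morphologyEx(m,cv2.MORPH_OPEN,np.ones((3,3))); q=max(cv2.findContours(m,0,1)[0],key=cv2.contourArea); print("timer",cv2.minEnclosingCircle(ray(q[:,0],.023,c)[:,:2].astype(np.float32)))
t=cv2.imread("pics/top6.png")[230:330,100:400]; t=cv2.resize(t,None,fx=2.6,fy=2.6,interpolation=cv2.INTER_CUBIC)
s=cv2.imread("pics/scene6.png")[150:310,120:320]; s=cv2.resize(s,None,fx=2,fy=2); o=np.zeros((580,780,3),np.uint8); o[:260]=t; o[260:,:400]=s; o[260:545,400:]=cv2.resize(im,(380,285)); cv2.imwrite("pics/v6.png",o)
E
```

```text
[ 0.5495808  -0.08469956  0.12742881]
[277 203]
timer ((0.5474019050598145, -0.08432449400424957), 0.0316823311150074)
```

View pics/v6.png

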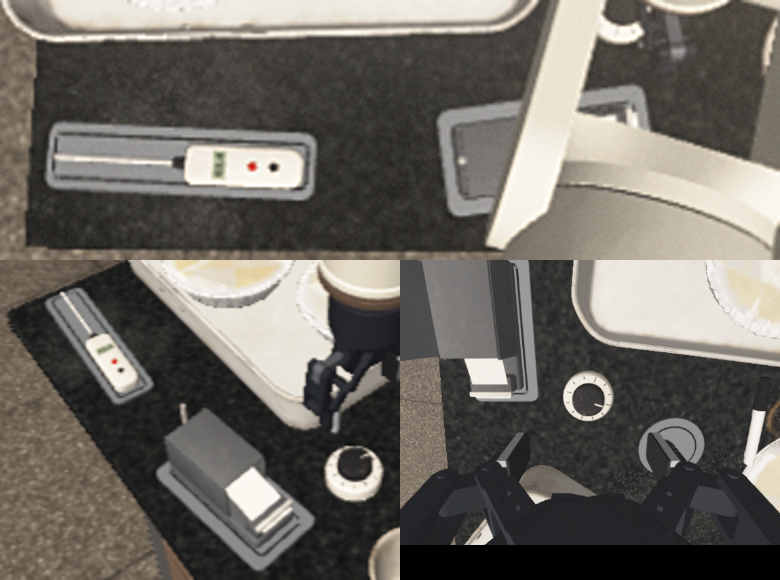

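Thermometer and dispenser both sit centred on their mats; the timer is right under the gripper. Pick it up.

Call:
send_rows(
  steps=[
    [[0, 0, 0, 0, 0, 4, 0], [0, 0, 0, 0, 0, 4, 0], [0, 0, 0, 0, 0, 2.5, 0], [0, 0, 0, 0, 0, 1.5, 0], [0, 0, 0, 0, 0, 0.7, 0], [0, 0, 0, 0, 0, 0, 0.3], [0, 0, 0, 0, 0, 0, 0.5], [0, 0, 0, 0, 0, 0, 0.5], [0, 0, 0, 0, 0, 0, 0.5], [0, 0, 0, 0, 0, 0, 0.5]],
  ],
)

```text
clock: 19.9
ee_pos: [0.5504, -0.0849, 0.0013]
tool_rot: [[-0.135, 0.991, 0.002], [0.991, 0.135, -0.001], [-0.001, 0.002, -1.0]]
ft_force: [-1.1, 1.3, 8.1]
gripper_width: 0.0647
gripper_force: 44.9
```

Call:
send_rows(
  steps=[
    [[0, 0, 0, 0, 0, -2, 0.5], [0, 0, 0, 0, 0, -3, 0.5], [0, 0, 0, -2.1, 3.1, 0, 0.5], [0, 0, 0, -2.1, 3.15, 0, 0.5], [0, 0, 0, -2.1, 3.15, 0, 0.5], [0, 0, 0, -2.1, 3.15, 0, 0.5], [0, 0, 0, 0, 0, 1.5, 0.5], [0, 0, 0, 0, 0, 0, 0.5], [0, 0, 0, 0, 0, 0, 0.5]],
  ],
)

```text
clock: 20.8
ee_pos: [0.6844, -0.1506, 0.0347]
tool_rot: [[-0.135, 0.991, -0.001], [0.991, 0.135, 0.0], [0.0, -0.001, -1.0]]
ft_force: [-0.0, 0.2, -1.3]
gripper_width: 0.0644
gripper_force: 45.1
```

```bash
python3 - <<'E'
from h import *
s=ctrl.get_state(); print(s['ee_pos'])
c=cal("wrist"); im=ctrl.capture("wrist")[...,::-1]; cv2.imwrite("pics/w7.png",im)
print(proj([(.686,-.151,.004)],c))
E
```

```text
[ 0.68444771 -0.15063592  0.03474889]
[[280.82888456 237.21639047]]
```

View pics/w7.png

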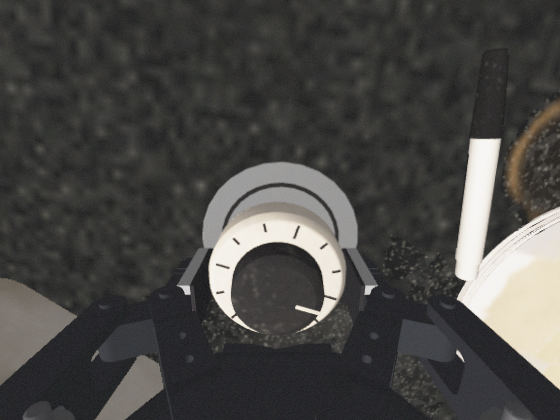

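The mat arc spans columns 203–357 with its top at row 162. That puts the mat centre at about (280,237), which matches the predicted (281,237). Lower and release.

Call:
send_rows(
  steps=[
    [[0, 0, 0, 0, 0.12, 1.2, 0.5], [0, 0, 0, 0, 0, 1, 0.5], [0, 0, 0, 0, 0, 0.5, 0.5], [0, 0, 0, 0, 0, 0.2, 0.5], [0, 0, 0, 0, 0, 0, 0.5]],
  ],
)

```text
clock: 21.35
ee_pos: [0.6863, -0.1508, 0.0056]
tool_rot: [[-0.135, 0.991, -0.0], [0.991, 0.135, 0.0], [0.0, -0.0, -1.0]]
ft_force: [-0.7, 0.2, -1.1]
gripper_width: 0.0647
gripper_force: 45.1
```

Call:
send_rows(
  steps=[
    [[0, 0, 0, 0, 0, 0, 0.4], [0, 0, 0, 0, 0, 0, 0], [0, 0, 0, 0, 0, 0, 0], [0, 0, 0, 0, 0, 0, 0], [0, 0, 0, 0, 0, -2, 0], [0, 0, 0, 0, 0, -4, 0], [0, 0, 0, 0, 0, -4, 0], [0, 0, 0, 0, 0, -4, 0], [0, 0, 0, 0, 0, -3, 0], [0, 0, 0, 0, 0, 0, 0]],
  ],
)

```text
clock: 22.35
ee_pos: [0.6879, -0.1513, 0.1813]
tool_rot: [[-0.135, 0.991, 0.007], [0.991, 0.135, -0.002], [-0.003, 0.007, -1.0]]
ft_force: [0.2, -0.6, -0.4]
gripper_width: 0.0859
gripper_force: 0.0
```

```bash
python3 - <<'E'
from h import *
from scipy.optimize import least_squares
print(ctrl.get_state()['ee_pos'])
c=cal("wrist"); im=ctrl.capture("wrist")[...,::-1]; h=cv2.cvtColor(im,cv2.COLOR_BGR2HSV); cv2.imwrite("pics/w8.png",im)
p=proj([(.686,-.151,.028)],c)[0].astype(int); a=slice(p[1]-50,p[1]+50),slice(p[0]-50,p[0]+50)
def circ(mask,z):
    m=np.zeros(h.shape[:2],np.uint8); m[a]=mask[a]; m=cv2.morphologyEx(m,cv2.MORPH_OPEN,np.ones((3,3))); q=max(cv2.findContours(m,0,1)[0],key=cv2.contourArea); return cv2.minEnclosingCircle(ray(q[:,0],z,c)[:,:2].astype(np.float32))
print("timer",circ(h[...,2]>200,.027)); print("mat",circ(h[...,2]>125,.004))
t=ctrl.capture("top")[...,::-1]; s=ctrl.capture("scene")[...,::-1]
o=np.zeros((500,780,3),np.uint8); o[:480,:390]=cv2.resize(t[100:340,200:395],None,fx=2,fy=2)
o[:360,390:]=cv2.resize(s[140:320,190:385],None,fx=2,fy=2); cv2.imwrite("pics/v8.png",o)
E
```

```text
[ 0.68785244 -0.15133378  0.18127673]
timer ((0.6837056279182434, -0.15083056688308716), 0.03184308111667633)
mat ((0.6852700114250183, -0.15277041494846344), 0.049387261271476746)
```

View pics/v8.png

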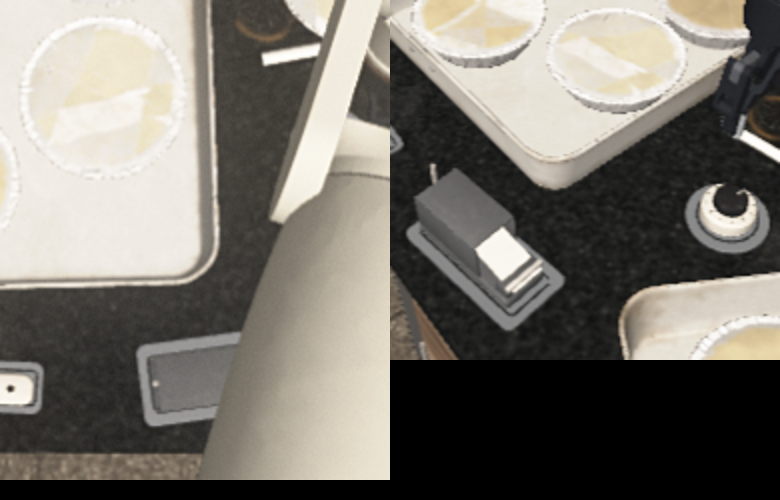

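```bash
python3 - <<'E'
from h import *
c=cal("top"); u=np.array([np.cos(np.radians(97.7)),np.sin(np.radians(97.7))]); m=np.array([.4244,-.021])
for n,z in(("box end",.076),("low",.02)): print(n,[(p[:2]-m)@u for p in ray([(275,292.5),(276.5,292.5)],z,c)])
c=cal("scene"); im=cv2.imread("pics/scene6.png")
cv2.imwrite("pics/d9.png",cv2.resize(im[215:300,195:285],None,fx=7,fy=7,interpolation=cv2.INTER_CUBIC))
for d in(-.09,-.077,.0,.075): print(d,[((proj([(*(m+d*u+w*np.array([u[1],-u[0]])),z)],c)[0]-[195,215])*7).round().tolist() for w in(-.029,.029) for z in(.005,)])
E
```

```text
box end [np.float64(0.07797107852513155), np.float64(0.07489269666656359)]
low [np.float64(0.0780371943664231), np.float64(0.0747860900793157)]
-0.09 [[413.0, 600.0], [547.0, 480.0]]
-0.077 [[384.0, 572.0], [518.0, 455.0]]
0.0 [[220.0, 419.0], [353.0, 311.0]]
0.075 [[72.0, 281.0], [206.0, 181.0]]
```

View pics/d9.png

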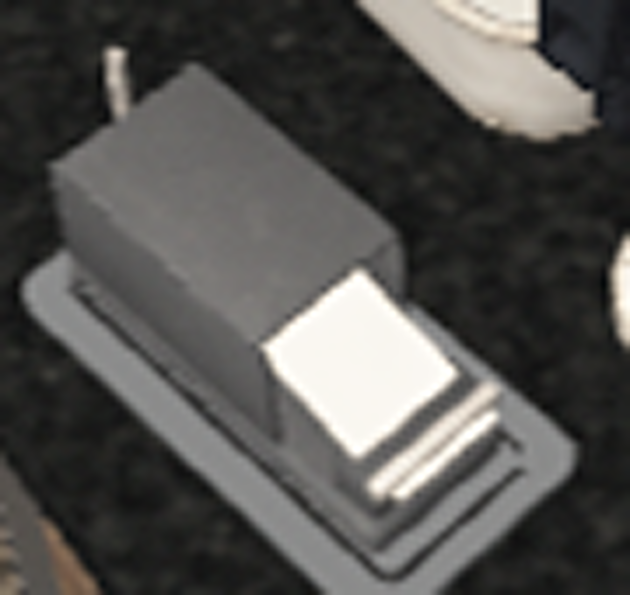

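The dispenser sits squarely on its mat. Its front base corner at about (380,555), against (384,572) predicted, is within about 7 mm, and the box end is within 3 mm. Everything is within tolerance and the gripper is clear.

```bash
python3 -c "
from workcell import ctrl
print(ctrl.sign_off())"
```

```text
the job is handed in; nothing more can be done
None
```

All three tools are on their own mats and the job is handed in. In the last pictures the timer was about 3 mm off centre, the dispenser within about 7 mm and the thermometer centred by eye. The arm was clear, the marker and pen were left alone, and it took about 22 s of the 128 s. The sign-off gave no verdict.

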